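# Seat the angle bracket and throw the toggle clamp

### The arm

A 6-joint arm with a two-finger parallel gripper is mounted at the origin on the work surface. World frame = base frame: x ahead of the robot, y to its left, z up, the work surface at z = 0. Lengths are in m, angles in degrees, forces in N, time in s.
With the tool pointing down it reaches from about 0.325 to 0.775 m from the base axis. Payload 5.5 kg.
Tool frame: the origin (TCP) lies at the centre of the arm's flange, where the gripper is bolted on; the fingertips stand 182 mm ahead of it and the grasp point (between the pads) lies 163 mm ahead of it; z points along the fingers, y is the line along which they close (so a half turn about z gives the same grasp; the last joint's range is limited). The gripper opens to 88 mm and grips with 3 to 60 N. Pads are 20 mm wide; open, the fingers measure 115 mm over their backs; the gripper's body (75 mm by 178 mm) begins 61 mm behind the grasp point.
Start: joints at [68.314, 5.22, 70.514, -0, 104.267, -3.249], TCP at [0.19, 0.569, 0.405] pointing down, gripper open.
Joint ranges: [-164.24, 164.24], [-49.07, 125.15], [9.68, 141.18], [-86.29, 266.29], [3.28, 154.24], [-151.56, 151.56]. Speed limits (degrees/s): [147.25, 147.25, 172.46, 180, 180, 180].

### API

Orientations are given as [roll, pitch, yaw] about the fixed x, y, z axes, in that order (R = Rz(yaw) Ry(pitch) Rx(roll)).
In Python, from station import r gives the robot as it stands. The module is installed in compiled form; this text tells all that it offers. Calls block until the motion is done:
- r.reach(position, orientation): joint-space move of the TCP to a pose.
- r.servo_line(position, rotation=None, speed=0.15): straight line of the TCP; rotation=None keeps the orientation; speed is the mean speed in m/s.
- r.move_joints(angles): joint-space move.
- r.let_go() and r.grab(squeeze=None): open the fingers fully, or close them until they stop; squeeze is the grip in N (None keeps the last).
- r.wait(seconds).
- r.inverse_kinematics(position, orientation): joint angles nearest the present ones, or None.
- r.sense(): the state.
- r.snapshot(name): name is "scene" or "top"; returns a dict with "frame" (480x640x3 uint8, red, green, blue), "fx", "fy", "cx", "cy" (pixels), "R" (3x3) and "t" (3): a world point X has camera coordinates R X + t. Camera axes: x right, y down, z forward; pixel columns grow to the right and rows downward; lengths in m; the calibration is good to about 2 mm. A picture is of the moment at which its call begins. There is no depth.
A pose or a line that the arm cannot do raises r.IKError and nothing moves.
- r.hand_in(): hands the job in; it is judged then, once.
The state is a dict: "clock": time; "joints": joint angles; "joint_vel": joint speeds; "joint_torque": joint torques, N m; "tcp_pos": TCP position; "orientation": TCP orientation; "contact_force": force on the tool from outside, world axes, zero at the start; "torque": the same for the moment, N m; "opening": finger opening in m; "gripper_force": force on a finger pad.
Only numpy, scipy, OpenCV 4.12 (cv2) and the standard library are available. Lean on these libraries where they do the work, as an engineer would, in place of code of your own. Each camera call takes 0.05 s, during which the arm holds its last target. There are 200 camera calls.

### The job

Two drilling fixtures stand on the bench: one is already clamped shut, in the other the clamp is open and a steel angle bracket lies loose in the channel. With the fingertips, push that bracket along its channel until it is fully home against the end stop, and after that flip the open clamp's handle back past centre so that it snaps over and its rubber foot presses the bracket down. Do not lift or carry the bracket, and leave the clamped fixture and the other things on the bench as they are.

Things in the scene. Friction and masses are not known exactly. Their poses are not given: they have to be found in the camera images.
- fixture: The fixture to work on, fixed to the bench: grey painted base plate 290 x 110 x 10 mm. Origin: centre of its underside, on the bench. +x (roughly away from the robot) runs along the channel to the end stop and the clamp; z up. Channel floor at z=10 mm; two dark steel side rails, 64 mm apart, tops at z=20 mm, from x=-140 to x=+25 mm.
- stop_face (a point): Middle of the near face of the end stop, a bar across the channel at x=+15, y=0, z=18 mm in the fixture's frame (its top at z=26 mm). Axes as the fixture's. The clamp stands behind it; its handle and arm turn about one pivot at x=+70, y=0, z=45 mm, along the fixture's y.
- clamp_arm: Hold-down arm of the open clamp, 44 mm wide, linked to the handle. Origin on the pivot (x=+70, z=45 mm in the fixture). Open, it slopes up towards -x, all of it beyond x=-15 mm, its end and rubber foot 65 to 115 mm above the bench. Shut, it lies level and its 18 mm rubber foot presses the bracket at x=-2 mm.
- bracket: Loose steel angle bracket, 0.3 to 0.5 kg, in the channel. Origin: centre of the underside of its flat leg, 70 (x) x 60 (y) x 8 mm. Upright leg across the -x end: 8 mm thick, 50 mm tall, outer face at x=-35 mm. Axes as the fixture's. At home its +x edge touches the stop, origin at x=-20 mm in the fixture; it starts 25 to 60 mm short of that. Friction 2 to 5 N.
- clamp_handle (a joint): Open clamp's handle angle (rad). 0 = open, handle leaning 0.31 from vertical towards the fixture's -x; grows as the tip swings to +x; 1.5 = shut (1.19 past vertical). An over-centre spring drives it away from 0.75 to the nearer end: about 4 N at the tip starts it, falling to nothing at 0.75; past that it snaps shut by itself and the arm comes down.
- clamp_grip (a point): Centre of the round end (radius 11 mm) of that handle's black plastic grip, 115 mm from the pivot. Open, it is at x=+35, y=0, z=155 mm in the fixture's frame. The grip covers the last 53 mm of the handle; below it is a bare bar 12 x 6 mm.
- loaded_fixture: The other fixture, same make and same frame, with a bracket of its own already clamped. Leave alone.
- shut_handle (a joint): Handle angle (rad) of the clamp on the loaded fixture: 0 = shut, as it must stay; -1.5 = open.
- bolt: Loose bystander between the fixtures: hex bolt standing on its head, 35 mm wide, 68 mm tall. Origin: centre of underside.
- pipe_nipple: Loose bystander between the fixtures: rusty pipe piece standing upright, 33 mm diameter, 60 mm tall. Origin: centre of underside.
- tin: Loose bystander: green open tin, 100 mm diameter, 130 mm tall. Origin: centre of underside.
- wrench: Loose bystander: steel wrench lying flat. Origin: under its middle.
- roller: Loose bystander: yellow roller lying flat, 90 mm diameter, 30 mm tall. Origin: centre of underside.
- jar: Loose bystander: clear jar with steel cap, 64 mm diameter, 90 mm tall. Origin: centre of underside.
Not all that is in view belongs to the job. What is shaped like the bracket but red is not meant.

How it is judged (in metres and radians):
On the way, in this order (a step that is already met when the one before it is completed fails the run):
1. the bracket is home against the end stop (within 3 mm) while the clamp is still open (x of bracket in the frame of fixture above -0.023 m and value of joint clamp_handle below 0.4 rad), for 0.2 s.
2. the clamp handle has snapped over to its shut position (value of joint clamp_handle above 1.35 rad), for 0.2 s.
At the end, for the whole second after the job is handed in: The handle is in its shut position (joint above 1.35 rad), the bracket lies flat and at rest in the channel within 3 mm of the end stop and square to it (0.07 rad), the clamp's foot presses on the bracket with more than 1 N, and the other clamp is still shut (value of joint clamp_handle above 1.35 rad and x of bracket in the frame of fixture between -0.023 and -0.015 m and z of bracket in the frame of fixture below 0.014 m and angle between the x axis of bracket and the x axis of fixture, either way round below 0.07 rad and contact force between clamp_arm and bracket above 1 N and linear speed of bracket below 0.01 m/s and value of joint shut_handle above -0.15 rad); the robot touches nothing.
It fails at once if the bracket was lifted or tipped (z of bracket in the frame of fixture above 0.022 m or angle between bracket's own z axis and vertical above 0.3 rad).
It fails at once if the loaded fixture's clamp was moved (value of joint shut_handle below -0.3 rad).
It fails at once if a bystander was pushed about or lifted (more than 20 mm) (distance of any of bolt, pipe_nipple, tin, wrench, roller, jar from where it was at the start of the episode above 0.02 m).
It also fails if it takes over 46 s, if anything falls off the work surface, if the arm or the gripper's body presses on something with over 40 N, if the wrist force passes 120 N, or if a joint passes its speed limit or range.

## Working session

There is one attempt and no reset: what is moved stays moved. The work goes in short steps, each a Python script; the robot and the scene stay as the last script left them, time stands still between calls to the robot, and variables do not carry over. Pictures are saved under pics/ and viewed, at most 10 in all, crops included, and the job is handed in when it is done.

```bash
mkdir -p pics
python3 - <<'E'
from station import r
import cv2,pickle
for n in("scene","top"):
    s=r.snapshot(n);pickle.dump(s,open(n+".pkl","wb"));cv2.imwrite(f"pics/{n}0.png",s["frame"][:,:,::-1])
    print(n,s["fx"],s["cx"],s["cy"],s["R"],s["t"])
print(r.sense())
E
```

```text
scene 581.9837512031379 326.8494603399344 242.1296578341215 [[ 0.56988657  0.82169132  0.00725742]
 [ 0.52716287 -0.35881198 -0.77029428]
 [-0.63034008  0.4428062  -0.63764728]] [-0.31617891 -0.18461616  1.78580448]
top 474.1150715903672 319.0105662282445 244.68623126628748 [[-0.02213118 -0.9997315  -0.00686621]
 [-0.99352862  0.02275814 -0.11127873]
 [ 0.11140511  0.00435904 -0.99376552]] [0.00782532 0.52481306 1.06144941]
{'clock': 0.1, 'joints': array([ 6.83116940e+01,  5.25757392e+00,  7.05720826e+01, -1.32900275e-03,
        1.04265426e+02, -3.24777217e+00]), 'joint_vel': array([-0.01507566, -0.15121788, -0.11345156,  0.04986808, -0.10819254,
       -0.01872015]), 'joint_torque': array([ 1.54977417e-03, -4.47852159e+01, -4.07571280e+01,  7.00106425e-02,
        2.83817074e-02, -1.40808183e-04]), 'tcp_pos': array([0.18980934, 0.56924517, 0.403661  ]), 'orientation': array([-1.79904997e+02, -4.10031327e-03,  1.61559136e+02]), 'contact_force': array([ 0.30254089,  0.08263413, -0.04686048]), 'torque': array([ 0.00410643, -0.0585945 ,  0.00414869]), 'gripper_force': 0.0, 'opening': 0.08743936437771699}
```

View pics/top0.png

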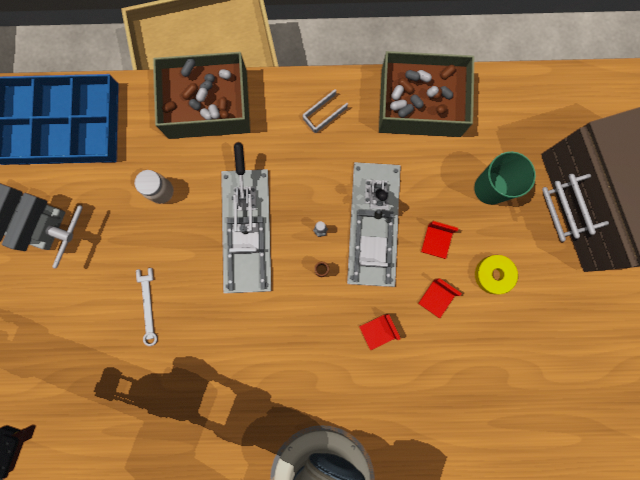

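View pics/scene0.png

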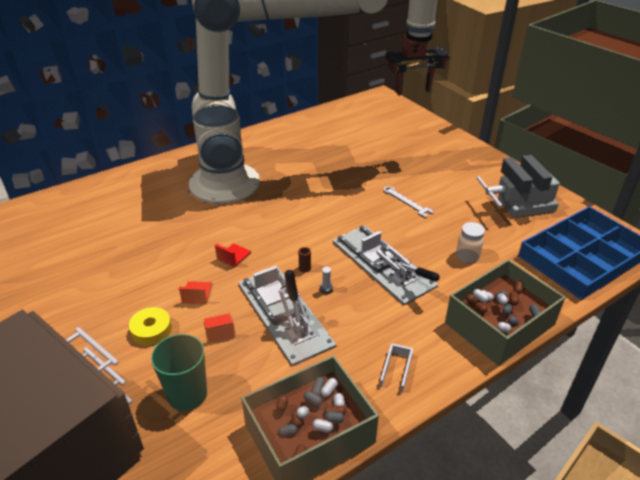

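The working fixture is the right-hand one in the top view: plate corners at about (354,163), (401,165), (397,287), (348,284), black grip at about (381,195). The shut fixture is on the left at about (246,230). The bolt is at (320,229) and the nipple at (321,269).

```bash
cat > h.py <<'E'
import numpy as np,cv2,pickle
def ray(s,uv,z):
    K=np.array([[s["fx"],0,s["cx"]],[0,s["fy"],s["cy"]],[0,0,1]])
    R=np.array(s["R"]);t=np.array(s["t"]);c=-R.T@t
    d=R.T@np.linalg.solve(K,[uv[0],uv[1],1.]);return c+d*(z-c[2])/d[2]
def proj(s,X):
    p=np.array(s["R"])@X+s["t"];return np.array([s["fx"]*p[0]/p[2]+s["cx"],s["fy"]*p[1]/p[2]+s["cy"]])
E
python3 - <<'E'
from h import *
s=pickle.load(open("top.pkl","rb"));f=s["frame"];hsv=cv2.cvtColor(f,cv2.COLOR_RGB2HSV)
m=((hsv[...,1]<60)&(hsv[...,2]>60)).astype(np.uint8)
m[:, :335]=0;m[:,415:]=0;m[:150]=0;m[300:]=0
m=cv2.morphologyEx(m,cv2.MORPH_CLOSE,np.ones((5,5)))
c=max(cv2.findContours(m,0,2)[0],key=cv2.contourArea)
b=cv2.boxPoints(cv2.minAreaRect(c));print(b)
W=np.array([ray(s,p,.01) for p in b]);print(W,W.mean(0),[np.linalg.norm(W[i]-W[i-1]) for i in range(4)])
cv2.imwrite("pics/topc.png",cv2.resize(f[150:300,330:420,::-1],None,fx=4,fy=4,interpolation=2))
s2=pickle.load(open("scene.pkl","rb"))["frame"]
cv2.imwrite("pics/scc.png",cv2.resize(s2[235:375,220:350,::-1],None,fx=4,fy=4,interpolation=2))
E
```

```text
[[346.85034 283.46347]
 [353.66632 162.13855]
 [401.3025  164.81476]
 [394.4865  286.13968]]
[[ 0.43506097 -0.0664628   0.01      ]
 [ 0.72334948 -0.09099871  0.01      ]
 [ 0.71406624 -0.20426473  0.01      ]
 [ 0.42641819 -0.1765615   0.01      ]] [ 0.57472372 -0.13457193  0.01      ] [np.float64(0.1104374166164431), np.float64(0.2893307391381676), np.float64(0.11364580404267921), np.float64(0.28897901320500136)]
```

View pics/topc.png

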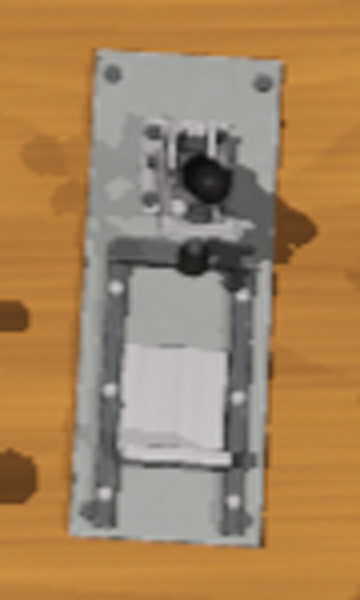

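View pics/scc.png

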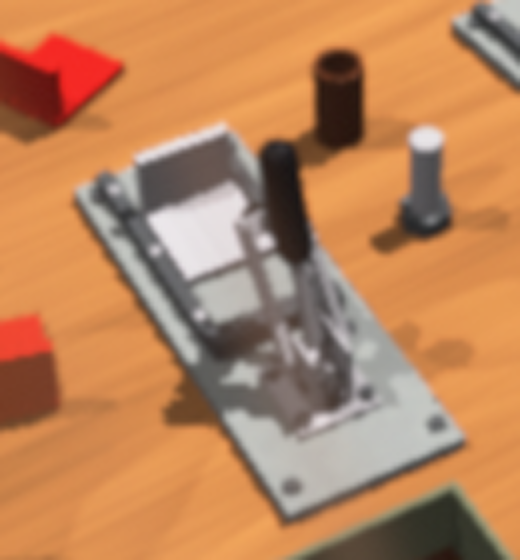

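Top crop: bracket with its upright leg's top edge at about (175,458) crop and flat leg's front edge at about (178,345); grip end at (205,178), stop bar at row ~250. The scene crop confirms the open handle on this fixture.

```bash
cat >> h.py <<'E'
yaw=np.radians(-5.0);O=np.array([.5747,-.1346,0])
C,S=np.cos(yaw),np.sin(yaw);F=np.array([[C,-S,0],[S,C,0],[0,0,1]])
E
python3 - <<'E'
from h import *
s=pickle.load(open("top.pkl","rb"))
cr=lambda x,y:(330+(x-1.5)/4,150+(y-1.5)/4)
P=[ray(s,cr(*p),.01) for p in((97,50),(283,62),(263,545),(70,535))]
a=(P[0]+P[1]-P[2]-P[3]);print("yaw",np.degrees(np.arctan2(a[1],a[0])),np.mean(P,0))
loc=lambda p,z:F.T@(ray(s,cr(*p),z)-O)
print("grip",loc((205,178),.16),"stop",loc((180,268),.026),"upr",loc((172,463),.06),"leg",loc((172,345),.018))
print("rails",loc((117,287),.02),loc((242,296),.02),loc((105,494),.02),loc((233,502),.02))
from station import r
from math import degrees
for x,z,p in((-130,25,-15),(-45,25,-15),(0,128,0),(110,128,0)):
    n=F@[-np.sin(np.radians(p)),0,-np.cos(np.radians(p))]
    q=O+F@[x/1e3,0,z/1e3]-.182*n
    print(x,q,r.inverse_kinematics(q,[180,p,-5.]))
E
```

```text
yaw -4.7539112010769395 [ 0.57474161 -0.13481749  0.01      ]
grip [0.03642661 0.00438579 0.16      ] stop [0.0130388  0.00125177 0.026     ] upr [-0.10296496  0.00338346  0.06      ] leg [-0.03115624  0.00272717  0.018     ]
rails [0.00056237 0.03668839 0.02      ] [-7.82251196e-05 -3.62172371e-02  2.00000000e-02] [-0.12032196  0.03685604  0.02      ] [-0.12015062 -0.03686176  0.02      ]
-130 [ 0.39826887 -0.11916428  0.2007985 ] [-23.22482088 -29.2742724  121.62999834   4.84472246  73.42136026
  70.9716629 ]
-45 [ 0.48294542 -0.12657251  0.2007985 ] [-19.87065338 -13.89400166 110.07371129   4.07049436  69.34890313
  74.17699383]
0 [ 0.5747 -0.1346  0.31  ] [-1.64838125e+01  3.81397123e+00  8.15691815e+01 -2.54444375e-14
  9.46168472e+01  7.85161875e+01]
110 [ 0.68428142 -0.14418713  0.31      ] [-1.46857036e+01  2.08039336e+01  6.22010525e+01 -2.54444375e-14
  9.69950139e+01  8.03142964e+01]
```

```bash
cat >> h.py <<'E'
def tcp(x,z,p):
    n=F@[-np.sin(np.radians(p)),0,-np.cos(np.radians(p))]
    return O+F@[x/1e3,0,z/1e3]-.182*n
E
python3 - <<'E'
from h import *
from station import r
p=-15;o=[180,p,-5.]
r.grab()
r.reach(tcp(-135,200,p),o)
r.servo_line(tcp(-135,20,p),speed=.15)
f=lambda:F.T@np.array(r.sense()["contact_force"])
f0=f();print(f0,r.sense()["clock"])
x=-115
r.servo_line(tcp(x,20,p),speed=.06)
while x<-52:
    x+=6 if x<-84 else 2
    r.servo_line(tcp(x,20,p),speed=.04)
    d=f()-f0;print(x,d.round(1))
    if d[0]<-14:break
r.wait(.3);print(f()-f0,r.sense()["clock"])
s=r.snapshot("top");pickle.dump(s,open("t1.pkl","wb"));cv2.imwrite("pics/t1.png",cv2.resize(s["frame"][150:300,330:420,::-1],None,fx=4,fy=4,interpolation=2))
E
```

```text
[-0.21060709 -0.52888936 -0.18147798] 5.3917
-109 [ 0.6 -0.   0.6]
-103 [-0.6  1.  -0.1]
-97 [0.3 0.8 0.1]
-91 [-0.4  0.2 -0.1]
-85 [0.4 0.6 0.7]
-79 [-0.1  0.3  0.1]
-77 [-0.5  1.1  0.1]
-75 [-0.7  0.9  0.2]
-73 [-1.9  0.2  0.5]
-71 [-0.6 -0.1  0.3]
-69 [-0.1  0.4 -0.5]
-67 [-0.8  0.7  0.6]
-65 [-7.2  0.3  3.8]
-63 [-17.9   0.4  11.8]
[-17.13175617   1.21251184  11.73541062] 9.975
```

The force jumped where expected (finger front about -55 mm). I'll back off, rise, and check with one picture.

Run:
```python
from h import *
from station import r
p=-15
r.servo_line(tcp(-100,20,p),speed=.1)
r.servo_line(tcp(-130,200,p),speed=.2)
s=r.snapshot("top");cv2.imwrite("pics/t2.png",cv2.resize(s["frame"][150:300,330:420,::-1],None,fx=4,fy=4,interpolation=2))
s=r.snapshot("scene");cv2.imwrite("pics/s2.png",cv2.resize(s["frame"][235:375,220:350,::-1],None,fx=4,fy=4,interpolation=2))
print(r.sense()["clock"])
```

```text
11.7
```

View pics/t2.png

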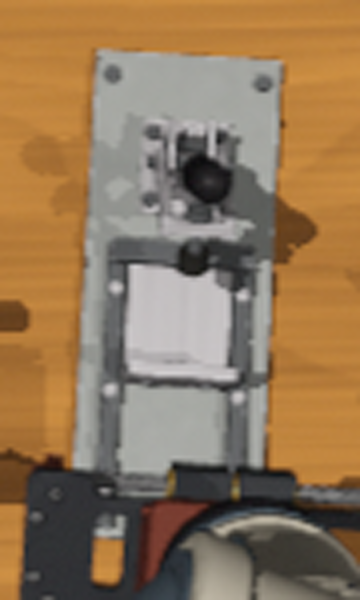

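View pics/s2.png

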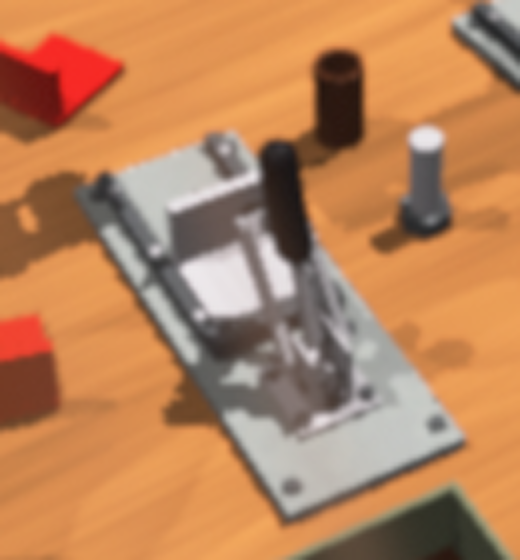

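The bracket's front edge (crop row ~264) is flush with the stop bar and it lies square, with the clamp still open. Now the handle.

Run:
```python
from h import *
from station import r
r.reach(tcp(-20,200,0),[180,0,-5.])
r.servo_line(tcp(-10,130,0),speed=.12)
f=lambda:F.T@np.array(r.sense()["contact_force"])
f0=f()
for x in range(0,126,5):
    r.servo_line(tcp(x,130,0),speed=.07);d=f()-f0;print(x,d.round(1))
    if np.linalg.norm(d)>30:break
r.wait(.5)
r.servo_line(tcp(x-10,210,0),speed=.2)
r.servo_line(tcp(-130,210,0),speed=.25)
s=r.snapshot("top");cv2.imwrite("pics/t3.png",s["frame"][120:360,120:560,::-1])
s=r.snapshot("scene");cv2.imwrite("pics/s3.png",cv2.resize(s["frame"][225:385,210:370,::-1],None,fx=3.5,fy=3.5,interpolation=2))
print(r.sense()["clock"])
```

```text
0 [-0.   0.5  0.3]
5 [-0.2  0.6 -0.4]
10 [-0.2  0.8 -0.4]
15 [-2.7 -0.2 -1.1]
20 [-2.8 -0.9  0.3]
25 [-4.5 -0.5  1.8]
30 [-3.5 -0.9  2.3]
35 [-3.2 -0.   3.9]
40 [-4.5 -0.9  3.2]
45 [-3.  -0.9  2.3]
50 [-3.9  0.5  3.5]
55 [-2.5  0.1  3.8]
60 [-2.7 -0.1  2.2]
65 [-1.7  0.4  2. ]
70 [-0.8 -0.   0.4]
75 [-0.5  0.6 -0.7]
80 [0.2 0.4 0.4]
85 [0.3 0.3 1. ]
90 [ 0.3  1.1 -0.4]
95 [-0.6  0.6 -0.8]
100 [-0.7  0.  -0.4]
105 [-0.1  0.2 -0.4]
110 [-0.   0.6 -0.1]
115 [0.3 0.6 0. ]
120 [-0.3  0.6 -0.4]
125 [0.8 0.2 0.7]
21.95
```

View pics/t3.png

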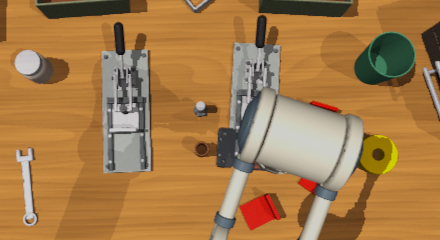

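View pics/s3.png

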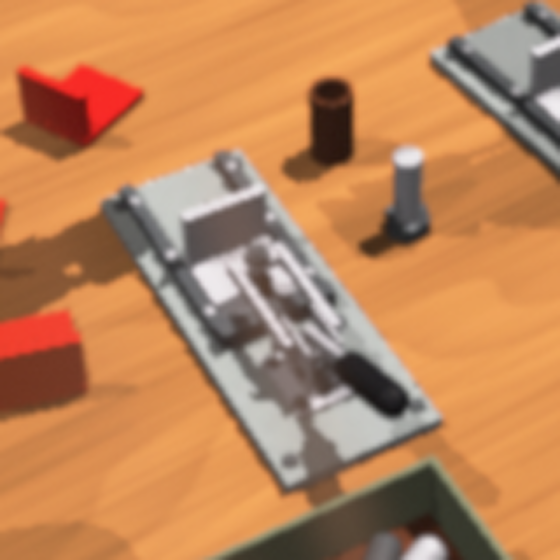

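The handle is shut, with the grip at (262,30) in the top crop, matching the other clamp. The arm is level on the bracket, the bystanders are in place and the robot is clear.

```bash
python3 -c "
from station import r
print(r.hand_in())"
```

```text
the job is handed in; nothing more can be done
None
```

I pushed the bracket home against the end stop and flipped the clamp, which snapped shut onto it; the last pictures show the other fixture and the bystanders in place, and I handed the job in at about 22 s, though it returned no verdict.

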